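# Clip the bin key onto the pipe bracket

## Robot

A 7-joint arm with a two-finger parallel gripper is mounted at the origin on the work surface. World frame = base frame: x ahead of the robot, y to its left, z up, the work surface at z = 0. Lengths are in m, angles in rad, forces in N, time in s.
With the tool pointing down it reaches from about 0.425 to 0.925 m from the base axis. Payload 6.8 kg.
Tool frame: the origin (TCP) lies midway between the tips of the shut fingers; the grasp point (between the pads) lies ctrl.tcp_to_grasp behind it (ctrl.tcp_to_grasp is the distance from the TCP to the grasp point, in m); z points along the fingers, y is the line along which they close (so a half turn about z gives the same grasp; the last joint's range is limited). The gripper opens to 88 mm and grips with 3 to 60 N. Pads are 20 mm wide; open, the fingers measure 115 mm over their backs; the gripper's body (75 mm by 178 mm) begins 61 mm behind the grasp point.
Start: joints at [-1.405, 0.477, 0.022, 1.555, -0.011, 1.109, -0.083], TCP at [0.183, 0.65, 0.223] pointing down, gripper open.
Joint ranges: [-2.96, 2.96], [-0.34, 2.1], [-1.41, 1.46], [0.24, 2.44], [-1.37, 4.51], [0.17, 1.92], [-2.96, 2.96]. Speed limits (rad/s): [2.39, 2.39, 3.14, 3.14, 3.14, 3.14, 3.14].

## Interface

Orientations are given as a rotation vector (axis times angle).
In Python, from workcell import ctrl gives the robot as it stands.
- The arm moves only by the tool jog_arm, called after "Request:" as name(argument=value, ...) on one line, values as JSON. Schema: {"type":"object","properties":{"plan":{"type":"array","items":{"type":"object","properties":{"tx":{"type":"number"},"ty":{"type":"number"},"tz":{"type":"number"},"wx":{"type":"number"},"wy":{"type":"number"},"wz":{"type":"number"}},"additionalProperties":false},"minItems":1,"maxItems":8},"aperture":{"type":"number"},"only":{"type":"string"},"quiet":{"type":"boolean"},"lines":{"type":"string"}},"required":["plan"],"additionalProperties":false}. plan is a list of rows, 1 to 8 of them, each an object with the fields tx, ty, tz (the shift in m), wx, wy, wz (a rotation vector in rad); a field left out counts as zero; each row shifts and turns the commanded pose from where the row before left it, along the tool's axes as they then stand; what a row does not reach is not made up. A row lasts 1/8 s, in which the tool goes at most 0.0625 m and 0.188 rad, less where a joint would pass 70% of its speed; a pose out of reach is approached as far as the arm can. aperture is the finger opening in m, set as the call begins (left out keeps the last). The fingers move at their own pace and stop on an object; the grip force is fixed at half the most. Time passes only in rows, so rows that do not move let the fingers close. The tool returns the time, the measured TCP pose, the force, the opening and the grip force at its end. only (a regular expression) keeps the lines of the reply that match it, lines (a string "A,B") keeps lines A to B, and quiet returns only ok. Input that does not fit is refused with a message, and nothing moves.
- ctrl.get_state(): the state, without advancing time (a new reading comes with each control period).
- ctrl.snapshot(name): name is "side" or "top"; returns a dict with "image" (384x512x3 uint8, blue, green, red), "mtx" (3x3 intrinsics, pixels), "rvec" (rotation vector, rad) and "tvec" (3), from world to camera coordinates, as OpenCV has them. Camera axes: x right, y down, z forward; pixel columns grow to the right and rows downward; lengths in m; the calibration is good to about 2 mm. A picture is of the moment at which its call begins. There is no depth.
- ctrl.close_job(): hands the job in; it is judged then, once.
The state is a dict: "t": time; "q": joint angles; "joint_vel": joint speeds; "joint_efforts": joint torques, N m; "eef_pos": TCP position; "ee_rot": TCP orientation; "ft_force": force on the tool from outside, world axes, zero at the start; "torque": the same for the moment, N m; "gripper_width": finger opening in m; "gripper_force": force on a finger pad.
Only numpy, scipy, OpenCV 4.12 (cv2) and the standard library are available. Lean on these libraries where they do the work, as an engineer would, in place of code of your own. Each camera call takes 0.05 s, during which the arm holds its last target. There are 200 camera calls.

## Task

Two keys lie on the plank: one ends in a snap hook with a sprung gate, the other in a plain closed ring. Clip the snap hook onto either upright of the round-rod pipe bracket (not the broad strap one), by pushing its gate in against the upright until the upright is inside the hook and the gate has sprung shut behind it; then leave the key lying flat on the plank.

Things in the scene. Friction and masses are not known exactly. Their poses are not given: they have to be found in the camera images.
- snap_key: Loose flat key, about 150 g. Origin: underside of the black fob at its grip point; x points to the hook, z up. Fob x -30 to 26 mm, 26 wide (y), 18 high; thin key bit behind to x = -66. Hook: U of 10 mm steel rod, 60 wide, lying on the plank, front end x = 93; bay inside x = 36 to 81, 40 wide; mouth faces +x, 26 wide, centred on y = 0, closed by the gate.
- gate (a joint): Sprung steel finger, 6 mm thick, across the hook's mouth, pivoting on a pin at x = 84, y = 16 mm of snap_key's frame. 0 = shut; grows to 1.45 rad as pressed inward (1 to 5 N at mid-mouth), never outward; shuts by its spring. It snaps shut behind an upright on y = 0 once that is at x = 52 mm or less; the bay's back wall stops the upright at x = 41 mm.
- left_upright (a point): Axis of the left (+y) upright, 6 mm above the plank, of the round-rod bracket: a closed aluminium arch of 10 mm rod fixed to the plank, 53 mm high, uprights 64 mm apart (centres). x is level, square to the arch and away from the robot; y runs from right upright to left. Robot's side is free: push the hook on along +x. The broad 45 mm strap bracket is not it.
- right_upright (a point): The same point on the right (-y) upright of the same round-rod bracket; axes as for the left one.

How it is judged:
On the way:
1. the gate is pressed inward (value of joint gate above 0.4 rad), for 0.05 s.
At the end, for the whole second after the job is handed in: One upright of the round-rod bracket stands inside the hook's bay (36 to 80 mm ahead of the key's origin and within 19 mm of its centre line), the gate is shut (under 0.15 rad), and the key lies at rest flat on the plank (within 10 degrees, origin under 12 mm high) (((x of left_upright in the frame of snap_key between 0.036 and 0.08 m and y of left_upright in the frame of snap_key between -0.019 and 0.019 m) or (x of right_upright in the frame of snap_key between 0.036 and 0.08 m and y of right_upright in the frame of snap_key between -0.019 and 0.019 m)) and value of joint gate below 0.15 rad and height (world z) of snap_key below 0.012 m and angle between snap_key's own z axis and vertical below 0.17 rad and linear speed of snap_key below 0.02 m/s); the robot touches nothing.
It also fails if it takes over 45 s, if anything falls off the work surface, if the arm or the gripper's body presses on something with over 40 N, if the wrist force passes 120 N, or if a joint passes its speed limit or range.

## Working session

There is one attempt and no reset: what is moved stays moved. The work goes in short steps, Python scripts to look and compute and a tool call to move; the robot and the scene stay as the last step left them, time stands still between calls to the robot, and variables do not carry over. Pictures are saved under pics/ and viewed, at most 10 in all, crops included, and the job is handed in when it is done.

```bash
ls; mkdir -p pics
```

Run:
```python
from workcell import ctrl
import cv2,numpy as np
for n in("side","top"):
    s=ctrl.snapshot(n); cv2.imwrite(f"pics/{n}0.png",s["image"]); np.savez(f"pics/{n}0.npz",**s)
    R=cv2.Rodrigues(np.array(s["rvec"],float))[0]; print(n,s["mtx"],-R.T@np.ravel(s["tvec"]),R)
s=ctrl.get_state();print(s,ctrl.tcp_to_grasp)
```

```text
pics
workcell.py
side [[411.46943616   0.         251.06679635]
 [  0.         411.46943616 189.69790074]
 [  0.           0.           1.        ]] [ 0.43249843 -0.93434415  0.60135383] [[ 9.92511268e-01 -1.22152604e-01 -3.53599824e-04]
 [-6.25792875e-02 -5.05977389e-01 -8.60273628e-01]
 [ 1.04905750e-01  8.53853397e-01 -5.09832482e-01]]
top [[381.41064362   0.         253.45419945]
 [  0.         381.41064362 193.51769979]
 [  0.           0.           1.        ]] [0.49821877 0.01258249 1.12912118] [[-0.00648667 -0.99996708  0.00487437]
 [-0.99889557  0.00625272 -0.04656767]
 [ 0.04653566 -0.00517106 -0.99890324]]
{'t': 0.1, 'q': array([-1.40513792,  0.47770434,  0.02232377,  1.55631181, -0.01152298,
        1.10932249, -0.08311689]), 'joint_vel': array([ 0.00048699, -0.00139507,  0.00062833, -0.00142422,  0.00090503,
       -0.00098155,  0.00023535]), 'joint_efforts': array([ 4.29399050e-03, -5.84091997e+01,  1.53991889e+00, -2.73313040e+01,
       -5.42247284e-02,  1.32114693e-02,  3.51251811e-05]), 'eef_pos': array([0.18233503, 0.64935111, 0.22180459]), 'ee_rot': array([-4.28643093e-01, -3.11207701e+00,  2.53374934e-03]), 'ft_force': array([-0.02990609,  0.04755957, -0.6306183 ]), 'torque': array([-0.01034452, -0.04050015, -0.017825  ]), 'gripper_force': 0.0, 'gripper_width': 0.08790611666015287} 0.0187
```
View pics/side0.png

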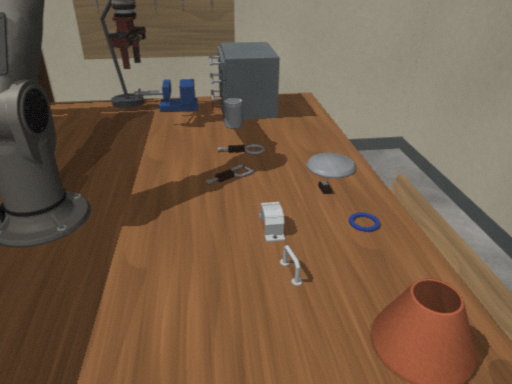

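View pics/top0.png

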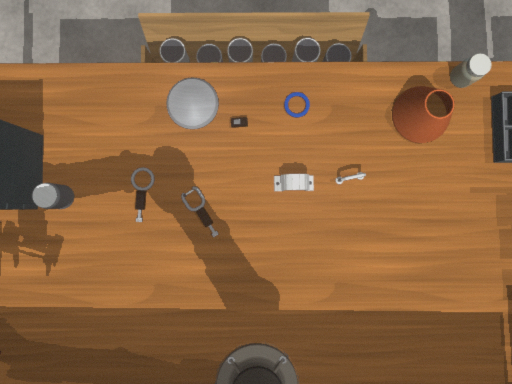

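The side view shows the snap hook key with its fob near (232,174), the ring key near (240,149), the strap bracket at (272,220) and the rod bracket at (290,268). In the top view, the snap key's fob is at (206,217) with its hook at (193,198). The rod bracket runs from about (340,181) to (364,176).

Run:
```python
import cv2,numpy as np
t=cv2.imread("pics/top0.png");s=cv2.imread("pics/side0.png")
r=lambda i,x,y,w,h,k:cv2.resize(i[y:y+h,x:x+w],None,fx=k,fy=k,interpolation=cv2.INTER_CUBIC)
a=np.hstack([r(t,170,175,65,65,6),r(t,325,150,65,65,6)])[:300]
b=np.hstack([r(s,200,155,65,50,6),r(s,265,240,65,50,6)])
cv2.imwrite("pics/c0.png",np.vstack([a,b]))
```

View pics/c0.png

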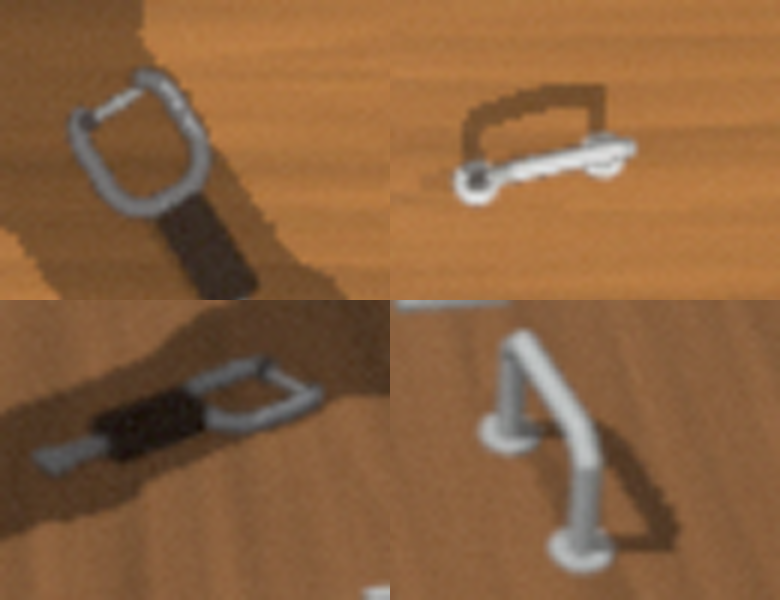

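The crops show the hook's gate bar at the front between two horn ends: top about (194.7,187.5) and (183.3,194.7), side about (253,171) and (243.7,166). The bracket feet are at top (339.7,180.5) and (360.5,176.3), and side (284.7,262.3) and (297,281.3).

Create h.py:
```python
import cv2,numpy as np
from workcell import ctrl
def P(s): return s["mtx"]@np.c_[cv2.Rodrigues(np.array(s["rvec"],float))[0],np.ravel(s["tvec"])]
def tri(S,T,a,b):
    X=cv2.triangulatePoints(P(S),P(T),np.array(a,float).reshape(2,1),np.array(b,float).reshape(2,1));return (X[:3]/X[3]).ravel()
def plane(s,p,z):
    M=P(s); H=np.c_[M[:,0],M[:,1],M[:,2]*z+M[:,3]]; x=np.linalg.solve(H,[p[0],p[1],1]);return x[:2]/x[2]
def fob(s,box,thr=60):
    x,y,w,h=box; im=s["image"][y:y+h,x:x+w]
    hsv=cv2.cvtColor(im,cv2.COLOR_BGR2HSV); m=((im.max(2)<thr)).astype(np.uint8)
    c=max(cv2.findContours(m,0,cv2.CHAIN_APPROX_NONE)[0],key=cv2.contourArea)
    r=cv2.minAreaRect(c); return np.array(cv2.boxPoints(r))+[x,y],np.array(r[0])+[x,y],cv2.contourArea(c)
```

Run:
```python
from h import *
S=dict(np.load("pics/side0.npz"));T=dict(np.load("pics/top0.npz"))
np.set_printoptions(precision=4,suppress=True)
for n,a,b in [("Lfoot",(284.7,262.3),(339.7,180.5)),("Rfoot",(297,281.3),(360.5,176.3)),("tipR",(253,171.2),(194.7,187.5)),("tipL",(243.7,166),(183.3,194.7))]:
    print(n,tri(S,T,a,b),"top z.003",plane(T,b,.003),"side",plane(S,a,.003),"z.009",plane(T,b,.009))
for thr in(45,55,65):
  bt,ct,at=fob(T,(170,175,65,65),thr);bs,cs,as_=fob(S,(200,155,65,50),thr)
  print(thr,at,as_,ct,cs,tri(S,T,cs,ct)); print([plane(T,p,.018) for p in bt]); print(bs)
```

```text
Lfoot [ 0.5897 -0.2498  0.0011] top z.003 [ 0.5877 -0.2491] side [ 0.5907 -0.2519] z.009 [ 0.5872 -0.2477]
Rfoot [ 0.6027 -0.312   0.0014] top z.003 [ 0.5998 -0.3111] side [ 0.6046 -0.3136] z.009 [ 0.5993 -0.3094]
tipR [0.5728 0.1802 0.002 ] top z.003 [0.5696 0.1803] side [0.5752 0.1782] z.009 [0.5692 0.1794]
tipL [0.5494 0.2136 0.0045] top z.003 [0.5485 0.2139] side [0.5505 0.2164] z.009 [0.5482 0.2128]Traceback (most recent call last):
  File "<stdin>", line 7, in <module>
  File "h.py", line 11, in fob
    c=max(cv2.findContours(m,0,cv2.CHAIN_APPROX_NONE)[0],key=cv2.contourArea)
ValueError: max() iterable argument is empty
```

Run:
```python
from h import *
S=dict(np.load("pics/side0.npz"));T=dict(np.load("pics/top0.npz"))
np.set_printoptions(precision=4,suppress=True)
print(T["image"][217,198:216].tolist(),S["image"][174,215:240].tolist())
for thr in(52,58,66):
  try:
    bt,ct,at=fob(T,(170,175,65,65),thr);bs,cs,as_=fob(S,(200,155,65,50),thr)
    print(thr,at,as_,ct,cs,tri(S,T,cs,ct)); print([plane(T,p,.018) for p in bt]); print(bs)
  except ValueError: pass
```

```text
[[41, 69, 98], [38, 55, 77], [34, 40, 58], [33, 41, 57], [33, 43, 58], [37, 47, 60], [38, 46, 56], [32, 43, 55], [35, 43, 60], [32, 42, 58], [39, 45, 58], [22, 42, 59], [38, 61, 87], [47, 81, 119], [50, 83, 121], [49, 82, 122], [46, 84, 122], [52, 85, 124]] [[30, 44, 64], [22, 33, 49], [18, 26, 39], [19, 23, 37], [21, 27, 36], [18, 22, 31], [20, 23, 33], [6, 16, 25], [6, 20, 27], [13, 20, 28], [19, 28, 34], [19, 23, 33], [17, 26, 33], [21, 27, 34], [19, 22, 33], [22, 28, 35], [16, 23, 32], [16, 26, 34], [28, 33, 39], [66, 66, 68], [91, 91, 92], [96, 94, 96], [89, 90, 92], [89, 89, 93], [83, 85, 88]]
52 0.0 119.5 [205. 224.] [224.5401 175.4854] [0.4747 0.1482 0.0111]
[array([0.4623, 0.1481]), array([0.4623, 0.1481]), array([0.4623, 0.1481]), array([0.4623, 0.1481])]
[[214.4745 174.5547]
 [231.6569 168.3066]
 [234.6058 176.4161]
 [217.4234 182.6642]]
58 35.5 129.5 [201.9459 213.1757] [224.6552 175.1379] [0.4898 0.1588 0.0055]
[array([0.5019, 0.1721]), array([0.5062, 0.1452]), array([0.4855, 0.1418]), array([0.4812, 0.1687])]
[[214.3793 174.4483]
 [231.6207 167.5517]
 [234.931  175.8276]
 [217.6897 182.7241]]
66 130.0 146.0 [204.0147 216.8088] [224.7466 175.1575] [0.4848 0.1519 0.0093]
[array([0.4989, 0.1753]), array([0.5118, 0.1548]), array([0.4673, 0.1266]), array([0.4545, 0.1471])]
[[213.9315 174.1507]
 [232.2329 167.2877]
 [235.5616 176.1644]
 [217.2603 183.0274]]
```

Create go.py:
```python
# go.py x y z yaw_toolx_deg : remaining step in current tool axes
import sys
from h import *
from scipy.spatial.transform import Rotation as Ro
x,y,z,yaw=map(float,sys.argv[1:]); s=ctrl.get_state(); R=Ro.from_rotvec(s["ee_rot"]); a=np.radians(yaw)
X=np.array([np.cos(a),np.sin(a),0]);Z=np.array([0,0,-1.]);G=Ro.from_matrix(np.c_[X,np.cross(Z,X),Z])
np.set_printoptions(precision=4,suppress=True)
print("t",s["t"],"pos",s["eef_pos"],"d",R.inv().apply(np.array([x,y,z])-s["eef_pos"]),"rot",(R.inv()*G).as_rotvec(),"F",s["ft_force"],"w",s["gripper_width"],s["gripper_force"])
```

```text
(no output)
```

Request:
jog_arm(plan=[{"wz":-0.166}, {"wz":-0.167}, {"wz":-0.167}, {"wz":-0.166}, {"wz":-0.166}, {}], aperture=0.07)

```text
t: 0.85
eef_pos: [0.1826, 0.6495, 0.2221]
ee_rot: [0.863, -3.02, 0.001]
ft_force: [0.0, -0.4, 0.7]
gripper_width: 0.0698
gripper_force: 0.0
```

```bash
python3 go.py .4848 .152 .08 212
```

```text
t 0.85 pos [0.1826 0.6495 0.2221] d [ 0.0061 -0.582   0.1424] rot [-0.0004 -0.0009 -0.002 ] F [ 0.0247 -0.4033  0.6663] w 0.06982118518351474 0.0
```

Request:
jog_arm(plan=[{"ty":-0.03}, {"ty":-0.05}, {"ty":-0.055}, {"ty":-0.055}, {"ty":-0.055}, {"ty":-0.055}, {"ty":-0.055}, {"ty":-0.055, "tz":0.01}])

```text
t: 1.85
eef_pos: [0.4008, 0.3009, 0.2133]
ee_rot: [-0.859, 3.02, 0.002]
ft_force: [0.7, 0.1, -0.2]
gripper_width: 0.0698
gripper_force: 0.0
```

Request:
jog_arm(plan=[{"ty":-0.055, "tz":0.02}, {"ty":-0.055, "tz":0.03}, {"ty":-0.045, "tz":0.035}, {"tx":0.003, "ty":-0.017, "tz":0.03}, {"tx":0.003, "tz":0.017}, {}, {}])

```text
t: 2.72
eef_pos: [0.486, 0.1537, 0.0814]
ee_rot: [-0.864, 3.019, 0.0]
ft_force: [0.6, -0.0, -0.4]
gripper_width: 0.0701
gripper_force: 0.0
```

```bash
python3 go.py .4848 .152 .08 212
```

```text
t 2.725 pos [0.486  0.1537 0.0814] d [ 0.002  -0.0008  0.0014] rot [-0.      0.0011 -0.0012] F [ 0.6025 -0.0002 -0.4424] w 0.07006671163727363 0.0
```

Request:
jog_arm(plan=[{"tx":0.002, "ty":-0.001, "tz":0.03}, {"tz":0.03}, {"tz":0.012}, {"tz":0.005}, {}])

```text
t: 3.35
eef_pos: [0.485, 0.1515, 0.0043]
ee_rot: [-0.865, 3.019, 0.0]
ft_force: [0.3, -0.2, 0.2]
gripper_width: 0.0699
gripper_force: 0.0
```

```bash
python3 go.py .4848 .152 .004 212
```

```text
t 3.35 pos [0.485  0.1515 0.0043] d [-0.0001  0.0005  0.0003] rot [-0.0001  0.001  -0.0004] F [ 0.2968 -0.2082  0.2425] w 0.06990081132486414 0.0
```

Request:
jog_arm(plan=[{}, {}, {}, {}, {}, {}], aperture=0.0)

```text
t: 4.1
eef_pos: [0.4845, 0.1512, 0.0038]
ee_rot: [0.865, -3.02, 0.0]
ft_force: [-1.3, -0.6, 0.7]
gripper_width: 0.0264
gripper_force: 30.0
```

```bash
python3 go.py .4848 .152 .004 212
```

```text
t 4.1 pos [0.4845 0.1512 0.0038] d [-0.0007  0.0005 -0.0002] rot [-0.     -0.     -0.0003] F [-1.3476 -0.6483  0.7139] w 0.026436389162614055 29.99339461326599
```

Request:
jog_arm(plan=[{"tz":-0.02}, {"tz":-0.04}, {"tz":-0.04}, {"wz":0.12}, {"wz":0.12}, {"wz":0.12}, {}])

```text
t: 4.97
eef_pos: [0.4841, 0.1512, 0.1035]
ee_rot: [0.313, -3.125, 0.001]
ft_force: [-0.4, -0.8, -1.0]
gripper_width: 0.0255
gripper_force: 30.0
```

```bash
python3 go.py .4785 -.3365 .1 191.4
```

```text
t 4.975 pos [0.4841 0.1512 0.1035] d [ 0.1021 -0.4769  0.0037] rot [-0.0003 -0.0007  0.0005] F [-0.4337 -0.8392 -1.    ] w 0.025536238467461114 29.993529617786407
```

Request:
jog_arm(plan=[{"tx":0.01, "ty":-0.03}, {"tx":0.01, "ty":-0.045}, {"tx":0.01, "ty":-0.05}, {"tx":0.01, "ty":-0.05}, {"tx":0.01, "ty":-0.05}, {"tx":0.01, "ty":-0.05}, {"tx":0.01, "ty":-0.05}, {"tx":0.01, "ty":-0.05}])

```text
t: 5.98
eef_pos: [0.4795, -0.2337, 0.1036]
ee_rot: [0.316, -3.126, -0.0]
ft_force: [0.2, 0.0, -1.2]
gripper_width: 0.0255
gripper_force: 30.0
```

Request:
jog_arm(plan=[{"tx":0.01, "ty":-0.05}, {"tx":0.01, "ty":-0.04}, {"tx":0.002, "ty":-0.012, "tz":0.03}, {"tz":0.04}, {}])

```text
t: 6.6
eef_pos: [0.4759, -0.335, 0.0309]
ee_rot: [0.313, -3.12, -0.006]
ft_force: [-0.1, -0.2, -1.6]
gripper_width: 0.0256
gripper_force: 30.0
```

```bash
python3 go.py .4785 -.3365 .005 191.4
```

Run:
```python
from h import *
ims=[]
for n,(x,y,w,h) in (("side",(200,200,130,100)),("top",(315,140,100,100))):
    s=ctrl.snapshot(n); np.savez(f"pics/{n}1.npz",**s)
    ims.append(cv2.resize(s["image"][y:y+h,x:x+w],(390,390) if n=="top" else (400,308),interpolation=cv2.INTER_CUBIC))
ims[0]=cv2.copyMakeBorder(ims[0],0,82,0,0,0)
cv2.imwrite("pics/c1.png",np.hstack(ims))
```

```text
t 6.6 pos [ 0.4759 -0.335   0.0309] d [-0.0024 -0.0021  0.0259] rot [ 0.0046 -0.005   0.0011] F [-0.0791 -0.1594 -1.5779] w 0.02564022803994284 29.992943108081818
```

View pics/c1.png

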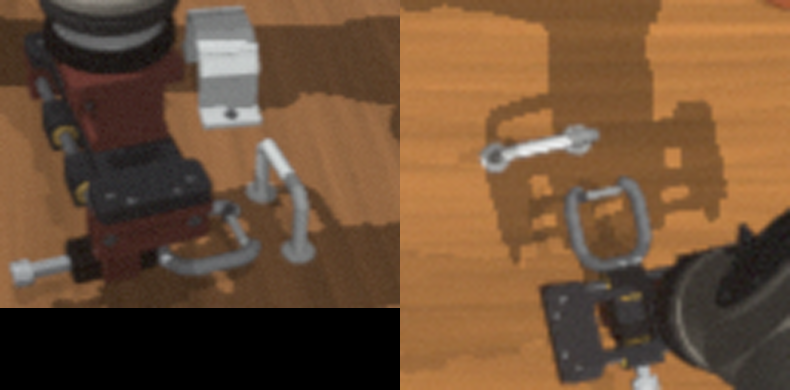

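The hook is held behind the arch with its gate facing it. Horn tips are at top (359.9,188.7) and (374,186.9), and side (272,267.6) and (281,279.6); the right foot is at top (360.4,175.4) and side (297,281).

Run:
```python
from h import *
S=dict(np.load("pics/side1.npz"));T=dict(np.load("pics/top1.npz"))
np.set_printoptions(precision=4,suppress=True)
a=tri(S,T,(272.1,267.6),(359.9,188.7));b=tri(S,T,(281.2,279.6),(374,186.9));print(a,b,(a+b)/2)
m=np.array([(plane(T,(359.9,188.7),.032)+plane(T,(374,186.9),.032))/2,(plane(S,(272.1,267.6),.032)+plane(S,(281.2,279.6),.032))/2]);print("mouth",m)
f=np.array([plane(T,(360.45,175.9),.003),plane(S,(297,281.3),.003)]);print("foot",f)
c,s=np.cos(.199),np.sin(.199);d=f-m;print("fwd,lat",d@[c,s],d@[-s,c])
g=ctrl.get_state()["eef_pos"][:2];print("tcp-based",(f-g)@[c,s],(f-g)@[-s,c])
```

```bash
python3 go.py .4759 -.335 .005 191.4
```

```text
[ 0.5573 -0.2995  0.0333] [ 0.5656 -0.3397  0.0363] [ 0.5615 -0.3196  0.0348]
mouth [[ 0.5638 -0.3207]
 [ 0.5602 -0.3166]]
foot [[ 0.601  -0.311 ]
 [ 0.6046 -0.3136]]
fwd,lat [0.0384 0.0441] [ 0.0022 -0.0059]
tcp-based [0.1252 0.1282] [ 0.0008 -0.0026]
t 6.7 pos [ 0.4784 -0.3365  0.0341] d [0.0022 0.0019 0.0291] rot [ 0.0003 -0.0003  0.0007] F [ 0.4958 -0.2775 -0.5469] w 0.02567736334190134 29.992936849594116
```

Request:
jog_arm(plan=[{"tz":0.02}, {"tz":0.009}, {"tx":-0.02}, {"tx":-0.01}, {"tx":-0.01}, {"tx":-0.01}, {}])

```text
t: 7.58
eef_pos: [0.528, -0.325, 0.0043]
ee_rot: [0.314, -3.125, -0.003]
ft_force: [-0.1, 3.2, -1.3]
gripper_width: 0.0258
gripper_force: 30.0
```

Request:
jog_arm(plan=[{"tx":-0.006}, {"tx":-0.006}, {"tx":-0.006}, {"tx":-0.004}, {}])

```text
t: 8.2
eef_pos: [0.5505, -0.3227, 0.0052]
ee_rot: [-0.311, 3.124, -0.002]
ft_force: [-0.6, 0.1, -1.9]
gripper_width: 0.0257
gripper_force: 30.0
```

```bash
python3 go.py .557 -.3205 .005 191.4
```

```text
t 8.2 pos [ 0.5505 -0.3227  0.0052] d [-0.0068  0.0008  0.0002] rot [-0.0016  0.0021 -0.0004] F [-0.6097  0.1099 -1.8753] w 0.025676843269207415 29.9969083070755
```

Request:
jog_arm(plan=[{"tx":-0.004}, {"tx":-0.003}, {}])

```text
t: 8.57
eef_pos: [0.5562, -0.321, 0.0048]
ee_rot: [-0.311, 3.126, -0.0]
ft_force: [-0.7, 0.3, -2.0]
gripper_width: 0.0259
gripper_force: 30.0
```

```bash
python3 go.py .557 -.3205 .005 191.4;python3 - <<'E'
from h import *
ims=[]
for n,(x,y,w,h) in (("side",(230,220,100,77)),("top",(325,145,80,80))):
    s=ctrl.snapshot(n); np.savez(f"pics/{n}2.npz",**s)
    ims.append(cv2.resize(s["image"][y:y+h,x:x+w],(390,390) if n=="top" else (400,308),interpolation=cv2.INTER_CUBIC))
ims[0]=cv2.copyMakeBorder(ims[0],0,82,0,0,0)
cv2.imwrite("pics/c2.png",np.hstack(ims))
E
```

```text
t 8.575 pos [ 0.5562 -0.321   0.0048] d [-0.0008  0.0003 -0.0002] rot [-0.0003  0.0004 -0.0005] F [-0.7352  0.2507 -2.0248] w 0.02585845274398246 29.99684303998947
```

View pics/c2.png

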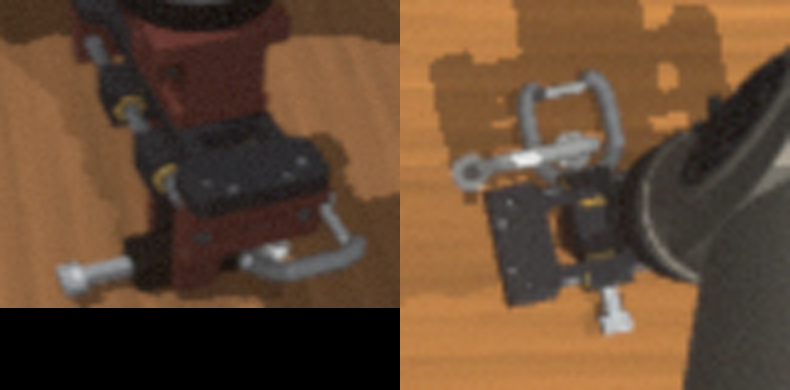

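The top view shows the right foot at about (575,150) in the crop, inside the bay, with the gate straight and shut ahead of it at (565,90). I'll set it down and let go.

Request:
jog_arm(plan=[{"tz":0.001}, {}])

```text
t: 8.93
eef_pos: [0.5556, -0.321, 0.0036]
ee_rot: [0.311, -3.126, -0.0]
ft_force: [0.2, 0.1, -1.8]
gripper_width: 0.0258
gripper_force: 30.0
```

Request:
jog_arm(plan=[{}, {}, {}, {}], aperture=0.05)

```text
t: 9.43
eef_pos: [0.5558, -0.321, 0.0038]
ee_rot: [-0.311, 3.126, -0.0]
ft_force: [-0.3, -0.6, 0.7]
gripper_width: 0.0501
gripper_force: 0.0
```

Request:
jog_arm(plan=[{"tz":-0.01}, {"tz":-0.03}, {"tz":-0.05}, {"tx":0.04, "tz":-0.04}, {"tx":0.05, "tz":-0.04}, {"tx":0.05, "tz":-0.02}, {}, {}])

```text
t: 10.42
eef_pos: [0.4203, -0.3481, 0.1933]
ee_rot: [-0.311, 3.125, -0.0]
ft_force: [0.1, 0.6, 0.1]
gripper_width: 0.0497
gripper_force: 0.0
```

Run:
```python
from h import *
ims=[]
for n,(x,y,w,h) in (("side",(230,220,100,77)),("top",(325,145,80,80))):
    s=ctrl.snapshot(n); np.savez(f"pics/{n}3.npz",**s)
    ims.append(cv2.resize(s["image"][y:y+h,x:x+w],(390,390) if n=="top" else (400,308),interpolation=cv2.INTER_CUBIC))
ims[0]=cv2.copyMakeBorder(ims[0],0,82,0,0,0)
cv2.imwrite("pics/c3.png",np.hstack(ims))
```

```text
(no output)
```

View pics/c3.png

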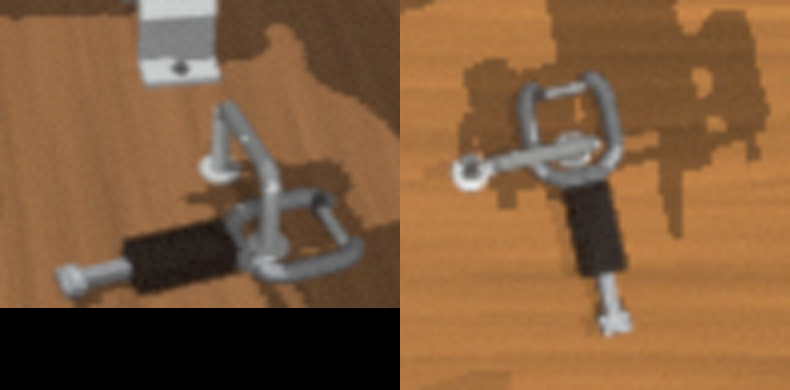

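The right upright stands inside the bay: its foot is at crop (573,150), with the gate shut at (565,90). The key is flat and the robot is clear.

```bash
python3 -c "
from workcell import ctrl
print(ctrl.close_job())"
```

```text
the job is handed in; nothing more can be done
None
```

The snap hook is clipped on the right upright of the round-rod bracket; the last pictures show its gate shut and the key lying flat, and I handed the job in at about 10.5 s with the robot clear (no verdict was returned).

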